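# Switch the push-and-turn outlet valve to the green-capped port

## Robot

A 6-joint arm with a two-finger parallel gripper is mounted at the origin on a cart in front of the work surface, level with it; the furniture and walls round the work are solid. World frame = base frame: x ahead of the robot, y to its left, z up, the work surface at z = 0. Lengths are in mm, angles in rad, forces in N, time in s.
With the tool pointing down it reaches from about 300 to 875 mm from the base axis. Payload 6.4 kg.
Tool frame: the origin (TCP) lies midway between the tips of the shut fingers; the grasp point (between the pads) lies 19 mm behind it; z points along the fingers, y is the line along which they close (so a half turn about z gives the same grasp; the last joint's range is limited). The gripper opens to 88 mm and grips with 3 to 60 N. Pads are 18 mm wide; open, the fingers measure 123 mm over their backs; the gripper's body (75 mm by 187 mm) begins 45 mm behind the grasp point.
Start: joints at [1.12, 0.181, 1.607, -0, 1.354, -0.206], TCP at [139.346, 557.875, 238.714] pointing down, gripper open.
Joint ranges: [-2.99, 2.99], [-0.89, 2.07], [0.3, 2.58], [-1.14, 4.28], [0, 2.63], [-3.12, 3.12]. Speed limits (rad/s): [2.57, 2.57, 3.01, 3.14, 3.14, 3.14].

## Interface

Orientations are given as a unit quaternion [w, x, y, z].
In Python, from workcell import telemetry, vision, job, recognise, landmark_of gives the robot as it stands.
- The arm moves only by the tool jog_arm, never from a script. Its arguments are lists of equal length, an entry for each row: "delta_pos": the shift along the tool's x, y, z in m, a list of three; "yaw": the turn about the tool's z in rad. In form: {"delta_pos": [[dx, dy, dz], ...], "yaw": [yaw, ...]}. A call has 1 to 20 rows; each row shifts and turns the commanded pose from where the row before left it, along the tool's axes as they then stand; what a row does not reach is not made up. A row lasts 1/12 s, in which the tool goes at most 41.7 mm and 7.16 degrees, less where a joint would pass 70% of its speed; a pose out of reach is approached as far as the arm can. A call with a gripper value outside its range is refused whole. "claw" is the closure, from -1 (fully open) to 1 (shut), set as the call begins (left out, the last holds). The fingers move at their own pace and stop on an object; "force" is the grip in N (left out, the last holds). Time passes only in rows, so rows that do not move let the fingers close. It gives the time, the measured TCP pose, the force, the opening and the grip force at its end, in the units of the state.
- telemetry.get_state(): the state, without advancing time (a new reading comes with each control period).
- vision.read_camera(name): name is "side" or "top" or "wrist"; returns a dict with "frame" (384x512x3 uint8, red, green, blue), "vfov" (degrees; the focal length in pixels is half the picture's height over the tangent of half this angle, whatever the lens; pixels are square), "cx", "cy" (the principal point, pixels), "dist_coeffs" ([k1, k2, p1, p2, k3] as OpenCV has them; the pictures are not rectified), "eye" and "rotation" of the camera in the world. Camera axes: x right, y down, z forward; pixel columns grow to the right and rows downward; lengths in mm; the calibration is good to about 2 mm. A picture is of the moment at which its call begins. There is no depth.
- job.hand_in(): hands the job in; it is judged then, once.
Trained networks look in the newest picture that a camera, given by its name, has taken for a name from the list of things; names that differ only in an ending like _2 or _b are one class to them, and where a whole thing is asked for, a point or a joint stands for the part that bears it (a point fixed in the world has none). Each returns a list of dicts, best first, with "p" (0 to 1); they miss things now and then, are a little off and sometimes report something else, mostly with a low value. They report only what shows in the picture. A call takes as long as a camera call.
- recognise(camera, thing): "location" ([x, y, z] in mm, in world coordinates, good to about 4 mm: the middle of the surface that is visible of it).
- landmark_of(camera, thing): "location" ([x, y, z] in mm, in world coordinates, good to about 4 mm: a listed point, or the origin of a listed thing).
The state is a dict: "t": time; "joint_positions": joint angles; "dq": joint speeds; "tau": joint torques, N m; "eef_pos": TCP position; "ee_rot": TCP orientation; "force": force on the tool from outside, world axes, zero at the start; "ft_torque": the same for the moment, N m; "grip_width": opening from 0.0 (shut) to 1.0 (fully open); "finger_force": force on a finger pad.
Only numpy, scipy, OpenCV 4.12 (cv2) and the standard library are available. Lean on these libraries where they do the work, as an engineer would, in place of code of your own. Each camera call takes 0.05 s, during which the arm holds its last target. There are 200 camera calls.

## Task

Switch the bench selector valve over to the outlet port with the green cap: push the locked grey wheel down to free it, turn it until the red pointer on its far rim stands at the green cap, and let the wheel spring back up so that it locks there. Work gently, pressing no harder than it takes to reach the stop by feel and never forcing it against its lock or its bottom stop, leave the things around the valve where they are, and let go at the end.

Things in the scene. Friction and masses are not known exactly. Their poses are not given: they have to be found in the camera images.
- valve: Fixed aluminium selector valve, housing 88 mm across and 46 mm high. Origin on the wheel's axis at the valve's zero height, 0 to 12 mm above the worktop (it varies); z up, x to the middle of its far side, y left; turned up to 20 degrees from straight ahead. Capped ports stand 78 mm from the axis at +80, +40, -40, -80 degrees from x (positive counter-clockwise from above).
- wheel: Grey wheel on the valve, 92 mm across, 10 mm thick. Origin on its axis at its underside, 60 mm above the valve's origin when up; x to the pointer, z up. Sprung upward (5 N starts it down, 0.5 N more per mm), locked at the start within 2 degrees of the valve's x. It comes free somewhere between 5 and 13 mm down and meets a hard stop 0.8 mm lower; then it turns (friction 0.1 N m), up to 87 degrees each way.
- grip_bar (a point): Centre of the black grip bar on top of the wheel, on its axis, 86 mm above the valve's origin when up. The bar is 60 mm long, 14 mm wide, lies along the wheel's diameter through the pointer and rises 32 mm above the disc, whose top is 70 mm above the valve's origin when up. x along the bar to the pointer, z up.
- pointer (a point): Tip of the red pointer on the wheel's far rim, 57 mm from the wheel's axis, 65 mm above the valve's origin when the wheel is up. x points outward from the axis, z up.
- green_cap: Green screw cap, 34 mm across, 14 mm high, on the wanted port, fixed. Origin at the centre of its underside, 30 mm above the valve's origin, 78 mm from the wheel's axis. Which of the four ports has it varies; the others have blue caps, 25 mm across.
- catch: Fixed notched steel ring and bottom stop under the wheel; origin 0 to 8 mm below the valve's (hidden setting: the wheel frees 5 mm plus that down). Notches at 0 degrees and at each port take the wheel's key, 30 mm from the axis. Let go within 3 degrees of one, the wheel springs up and locks with 2.5 degrees of play; between notches it stays down. Over 15 N on key or stop is forcing it.
- beaker: Loose glass beaker, 73 mm across and 90 mm high, right of the valve: leave alone. Origin at the centre of its underside.
- petri: Loose petri dish, 59 mm across and 16 mm high, left of the valve: leave alone. Origin at the centre of its underside.
- timer: Loose white timer, 72x68x19 mm, beyond the valve: leave alone. Origin at the centre of its underside.

How it is judged:
By the outcome, as a careful person would: the job done as asked, in the order asked, and still so for the second after the job is handed in, with the robot touching nothing.
It also fails if it takes over 51 s, if anything falls off the work surface, if the arm or the gripper's body presses on something with over 40 N, if the wrist force passes 120 N, or if a joint passes its speed limit or range.

## Working session

There is one attempt and no reset: what is moved stays moved. The work goes in short steps, Python scripts to look and compute and a tool call to move; the robot and the scene stay as the last step left them, time stands still between calls to the robot, and variables do not carry over. Pictures are saved under pics/ and viewed, at most 10 in all, crops included, and the job is handed in when it is done.

Besides the shell and the picture viewer there is one more tool, called after ">>>" as name([rows], argument=value, ...), one row to a line, values as JSON. jog_arm: Moves the arm, as the interface text tells. Its arguments: {"type":"object","properties":{"delta_pos":{"type":"array","items":{"type":"array","items":{"type":"number"}}},"yaw":{"type":"array","items":{"type":"number"}},"claw":{"type":"number"},"force":{"type":"number"}},"required":["delta_pos","yaw"]}

```bash
mkdir -p pics
cat > h.py <<'E'
import numpy as np, cv2
from workcell import telemetry, vision, job, recognise, landmark_of
def save(c,n):
    d=vision.read_camera(c); cv2.imwrite(f'pics/{n}.png',d['frame'][:,:,::-1]); return d
def K(d):
    f=192/np.tan(np.radians(d['vfov']/2)); return np.array([[f,0,d['cx']],[0,f,d['cy']],[0,0,1]])
def proj(d,P):
    R=np.array(d['rotation']).reshape(3,3); p=(np.atleast_2d(P)-d['eye'])@R
    return cv2.projectPoints(p,np.zeros(3),np.zeros(3),K(d),np.array(d['dist_coeffs'],float))[0][:,0]
def ray(d,uv,z):
    u=cv2.undistortPoints(np.array([[uv]],float),K(d),np.array(d['dist_coeffs'],float))[0,0]
    v=np.array(d['rotation']).reshape(3,3)@[*u,1]; e=np.array(d['eye']); return e+v*(z-e[2])/v[2]
E
python3 - <<'E'
from h import *
s=telemetry.get_state(); print(s['t'],s['eef_pos'],s['ee_rot'],s['force'])
ims=[]
for c in ('top','side'):
    d=save(c,c+'0'); ims.append(d['frame']); print(c,np.round(d['eye']))
    for n in ('valve','grip_bar','pointer','green_cap','beaker','petri','timer'):
        print(n,[(np.round(r['location'],1),round(r['p'],2),np.round(proj(d,r['location'])[0])) for r in landmark_of(c,n)[:2]])
E
```

```text
0.0 [139.11932802 557.391779   237.84981669] [-2.61964631e-04  1.22080985e-01  9.92519798e-01 -7.83894408e-04] [ 0.30207783  0.12132692 -0.4790372 ]
top [ 449. -273. 1275.]Traceback (most recent call last):
  File "<stdin>", line 7, in <module>
  File "h.py", line 8, in proj
    R=np.array(d['rotation']).reshape(3,3); p=(np.atleast_2d(P)-d['eye'])@R
ValueError: cannot reshape array of size 4 into shape (3,3)
```

View pics/top0.png

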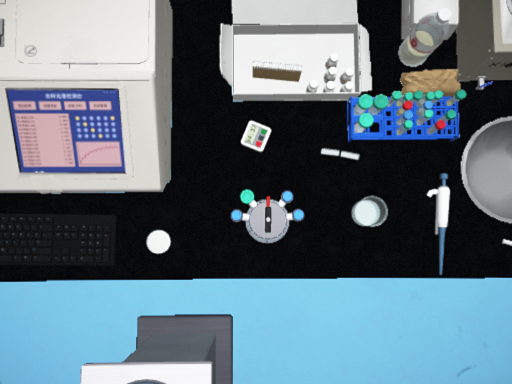

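The top view shows the valve at about (267,218) with its pointer up (267,200). The green cap is at (247,197), upper left, so it is the +40° port. The rotation field turned out to be a quaternion, so I'm fixing that in the helper.

```bash
sed -i "s/np.array(d\['rotation'\]).reshape(3,3)/RM(d)/" h.py
cat >> h.py <<'E'
from scipy.spatial.transform import Rotation
def RM(d):
    return Rotation.from_quat(d['rotation'],scalar_first=True).as_matrix()
E
python3 - <<'E'
from h import *
for c in ('top','side'):
    d=save(c,c+'1'); print(c,np.round(d['eye']))
    for n in ('valve','wheel','grip_bar','pointer','green_cap','beaker','petri','timer'):
        print(n,[(np.round(r['location'],1),round(r['p'],2),np.round(proj(d,r['location'])[0])) for r in landmark_of(c,n)[:2]])
E
```

```text
top [ 449. -273. 1275.]
valve [(array([ 505.9, -301.3,    1.3]), 0.78, array([267., 219.]))]
wheel [(array([ 506.8, -305. ,   64.2]), 0.87, array([269., 217.]))]
grip_bar [(array([ 497.7, -298.1,   87.1]), 0.62, array([267., 220.])), (array([ 7.198e+02, -2.735e+02, -7.000e-01]), 0.45, array([256., 137.]))]
pointer [(array([ 554. , -299.8,   70.1]), 0.85, array([267., 198.])), (array([ 560.8, -249.7,   34.7]), 0.52, array([247., 196.]))]
green_cap [(array([ 501.4, -303. ,   65.5]), 0.67, array([268., 219.])), (array([ 559.1, -249.9,   32.8]), 0.52, array([247., 197.]))]
beaker [(array([ 515.1, -552. ,   -2.3]), 0.97, array([365., 214.]))]
petri [(array([451.4, -27.4,  -1.1]), 0.61, array([160., 241.]))]
timer [(array([ 718.7, -274.6,    0.8]), 0.67, array([256., 137.]))]
side [  137. -1117.   936.]
valve [(array([ 496.8, -300.7,    2.9]), 0.89, array([227., 220.]))]
wheel [(array([ 503.1, -300.2,   61.6]), 0.65, array([228., 204.]))]
grip_bar [(array([ 498.8, -295.9,   89.7]), 0.87, array([225., 196.]))]
pointer [(array([ 563.8, -304.9,   67. ]), 0.9, array([247., 196.]))]
green_cap [(array([ 557.6, -251.9,   30.3]), 0.36, array([237., 195.])), (array([ 503.2, -299.8,   63. ]), 0.28, array([228., 204.]))]
beaker [(array([ 5.195e+02, -5.524e+02,  1.000e-01]), 0.81, array([280., 278.]))]
petri [(array([451.1, -27.9,  -2. ]), 0.75, array([176., 173.]))]
timer [(array([ 721. , -273.4,    3. ]), 0.64, array([287., 187.]))]
```

View pics/side1.png

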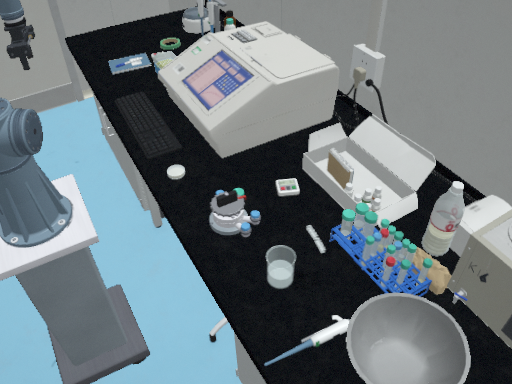

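>>> jog_arm([
  [0,0,0],
  [0,0,0],
  [-0.012,-0.0285,0],
  [-0.012,-0.0285,0],
  [-0.012,-0.0285,0],
  [-0.012,-0.0285,0],
  [-0.012,-0.0285,0],
  [-0.012,-0.0285,0],
  [-0.012,-0.0285,0],
  [-0.012,-0.0285,0],
  [-0.012,-0.0285,0],
  [-0.012,-0.0285,0],
  [-0.012,-0.0285,0],
  [-0.012,-0.0285,0],
  [-0.012,-0.0285,0],
  [-0.012,-0.0285,0],
  [-0.012,-0.0285,0],
  [-0.012,-0.0285,0],
  [-0.012,-0.0285,0],
  [-0.012,-0.0285,0],
], yaw=[-0.12,-0.12,0,0,0,0,0,0,0,0,0,0,0,0,0,0,0,0,0,0], claw=-1)

```text
t: 2.67
eef_pos: [353.3, 42.3, 239.1]
ee_rot: [0.001, 0.003, 1.0, -0.0]
force: [1.1, 0.3, -0.6]
grip_width: 0.998
finger_force: 0.0
```

>>> jog_arm([
  [-0.012,-0.0285,0],
  [-0.012,-0.0285,0],
  [-0.012,-0.0285,0],
  [-0.012,-0.0285,0],
  [-0.012,-0.0285,0],
  [-0.012,-0.0285,0],
  [-0.012,-0.0285,0],
  [-0.012,-0.0285,0],
  [-0.012,-0.0285,0],
  [-0.012,-0.0285,0],
  [-0.012,-0.0285,0],
  [-0.012,-0.0285,0],
  [0,0,0],
  [0,0,0],
  [0,0,0],
], yaw=[0,0,0,0,0,0,0,0,0,0,0,0,0,0,0])

```text
t: 3.92
eef_pos: [494.9, -298.3, 238.3]
ee_rot: [-0.0, 0.003, 1.0, 0.001]
force: [-0.6, 0.3, 0.5]
grip_width: 1.001
finger_force: 0.0
```

Run:
```python
from h import *
d=save('wrist','w1'); print(np.round(d['eye']))
for n in ('valve','wheel','grip_bar','pointer','green_cap'):
    print(n,[(np.round(r['location'],1),round(r['p'],2),np.round(proj(d,r['location'])[0])) for r in landmark_of('wrist',n)[:2]])
```

```text
[ 415. -297.  384.]
valve [(array([ 498.9, -297. ,    7.7]), 0.85, array([254., 165.]))]
wheel [(array([ 503.8, -304.7,   66.8]), 0.76, array([246., 183.]))]
grip_bar [(array([ 498.4, -298.6,   94.2]), 0.58, array([252., 186.]))]
pointer [(array([ 558.1, -300.2,   63.3]), 0.65, array([251., 233.]))]
green_cap [(array([ 559.5, -252.9,   38.1]), 0.65, array([294., 225.]))]
```

View pics/w1.png

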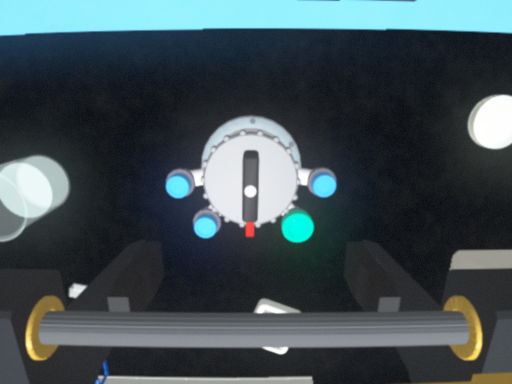

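The wrist view shows the bar's dot at (250,190) and the red pointer at (250,229), so they line up along world x. The green cap is at (298,225). I'll compute exact positions from colour centroids.

```bash
cat >> h.py <<'E'
def blobs(d,h=4):
    f=d['frame'].astype(int); hsv=cv2.cvtColor(d['frame'],cv2.COLOR_RGB2HSV); out={}
    for n,lo,hi,z,k in (('red',0,8,70,1),('green',70,88,44,1),('blue',98,112,44,3)):
        m=((hsv[...,0]>=lo)&(hsv[...,0]<=hi)&(hsv[...,1]>120)&(hsv[...,2]>90)).astype(np.uint8); m[:130]=0; m[260:]=0
        c,_,st,ce=cv2.connectedComponentsWithStats(m)
        for i in sorted(range(1,c),key=lambda i:-st[i,4])[:k]:
            print(n,st[i,4],np.round(ce[i],1),np.round(ray(d,ce[i],z+h),1)); out.setdefault(n,[]).append(ray(d,ce[i],z+h))
    return out
E
python3 - <<'E'
from h import *
d=vision.read_camera('wrist'); b=blobs(d)
print('dot',ray(d,(250.5,190.5),106)); print(telemetry.get_state()['eef_pos'])
for h in (0,4,8,12): print(h, ray(d,(250.5,190.5),102+h)[:2])
bl=b['blue']; a=np.radians([80,-40,-80,40])
E
```

```text
red 115 [249.5 228.1] [ 548.7 -301.4   74. ]
green 899 [296.9 225.2] [ 556.8 -251.    48. ]
blue 168 [323.5 183.5] [ 510.4 -225.1   48. ]
blue 163 [178.2 183.9] [ 510.3 -375.1   48. ]
blue 155 [205.5 224.3] [ 555.3 -348.9   48. ]
dot [ 500.09769053 -299.8263235   106.        ]
[ 495.28157367 -298.24567665  239.11121957]
0 [ 501.3100206  -299.86836125]
4 [ 500.09769053 -299.8263235 ]
8 [ 498.88536045 -299.78428575]
12 [ 497.67303038 -299.742248  ]
```

>>> jog_arm([
  [-0.0042,-0.0018,0.02],
  [0,0,0.02],
  [0,0,0.02],
  [0,0,0.02],
  [0,0,0.02],
  [0,0,0.02],
  [0,0,0.015],
  [0,0,0.01],
  [0,0,0.006],
  [0,0,0.005],
  [0,0,0],
  [0,0,0],
], yaw=[0.015,0,0,0,0,0,0,0,0,0,0,0])

```text
t: 5.27
eef_pos: [499.8, -300.9, 83.3]
ee_rot: [0.0, 0.01, 1.0, -0.0]
force: [0.7, 0.7, -0.2]
grip_width: 0.996
finger_force: 0.0
```

Run:
```python
from h import *
s=telemetry.get_state(); print(s['eef_pos'],s['force'],s['ft_torque'])
d=save('wrist','w2')
```

```text
[ 499.78446326 -300.93043479   83.33590577] [ 0.66039982  0.68161059 -0.20141815] [ 0.01564175 -0.07131157 -0.00984044]
```

View pics/w2.png

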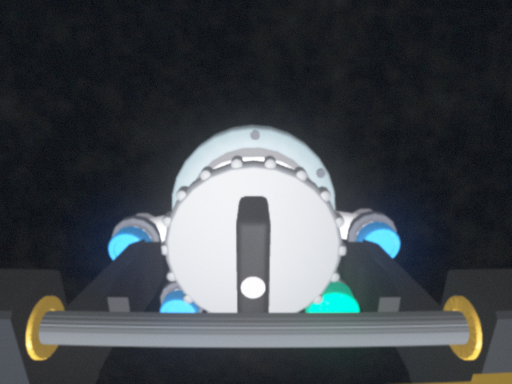

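The open fingers straddle the bar (column 253, dot at row 287) and clear the disc. Closing on it now.

>>> jog_arm([
  [0,0,0],
  [0,0,0],
  [0,0,0],
  [0,0,0],
  [0,0,0],
  [0,0,0],
  [0,0,0],
  [0,0,0],
  [0,0,0],
  [0,0,0],
  [0,0,0],
  [0,0,0],
], yaw=[0,0,0,0,0,0,0,0,0,0,0,0], claw=1, force=30)

```text
t: 6.32
eef_pos: [499.5, -301.1, 82.8]
ee_rot: [0.0, 0.01, 1.0, -0.0]
force: [-0.1, -1.6, -0.9]
grip_width: 0.158
finger_force: 30.0
```

```bash
cat > st.py <<'E'
from h import *
s=telemetry.get_state(); print(round(s['t'],2),np.round(s['eef_pos'],2),np.round(s['ee_rot'],4),'F',np.round(s['force'],2),'T',np.round(s['ft_torque'],3),s['grip_width'],s['finger_force'])
E
python3 st.py
```

```text
6.32 [ 499.45 -301.1    82.77] [ 1.0e-04  9.9e-03  1.0e+00 -4.0e-04] F [-0.06 -1.56 -0.9 ] T [-0.141  0.02  -0.01 ] 0.15804734723275657 29.99979845713824
```

Gripped, with the opening at 13.9 mm to match the bar. Now pressing down in steps.

>>> jog_arm([
  [0,0,0.001],
  [0,0,0.001],
  [0,0,0.001],
  [0,0,0.001],
  [0,0,0],
  [0,0,0],
], yaw=[0,0,0,0,0,0])

```text
t: 6.82
eef_pos: [499.6, -301.1, 79.6]
ee_rot: [0.0, 0.01, 1.0, -0.0]
force: [-2.2, -0.3, 5.5]
grip_width: 0.155
finger_force: 30.0
```

>>> jog_arm([
  [0,0,0.0005],
  [0,0,0.0005],
  [0,0,0],
  [0,0,0],
], yaw=[0,0,0,0])

```text
t: 7.15
eef_pos: [499.6, -301.2, 78.7]
ee_rot: [0.0, 0.01, 1.0, -0.0]
force: [-2.2, 0.6, 5.9]
grip_width: 0.155
finger_force: 30.0
```

>>> jog_arm([
  [0,0,0.0005],
  [0,0,0],
  [0,0,0],
], yaw=[0,0,0])

```text
t: 7.4
eef_pos: [499.6, -301.1, 78.2]
ee_rot: [0.0, 0.01, 1.0, -0.0]
force: [-3.5, 0.1, 6.4]
grip_width: 0.155
finger_force: 30.0
```

>>> jog_arm([
  [0,0,0.0005],
  [0,0,0],
  [0,0,0],
], yaw=[0,0,0])

```text
t: 7.65
eef_pos: [499.6, -301.2, 77.7]
ee_rot: [0.0, 0.01, 1.0, -0.0]
force: [-2.5, 0.1, 6.6]
grip_width: 0.155
finger_force: 30.0
```

>>> jog_arm([
  [0,0,0.0005],
  [0,0,0],
  [0,0,0],
], yaw=[0,0,0])

```text
t: 7.9
eef_pos: [499.6, -301.2, 77.3]
ee_rot: [0.0, 0.01, 1.0, -0.0]
force: [-2.1, -0.8, 7.8]
grip_width: 0.157
finger_force: 30.0
```

>>> jog_arm([
  [0,0,0.0005],
  [0,0,0],
  [0,0,0],
], yaw=[0,0,0])

```text
t: 8.15
eef_pos: [499.6, -301.2, 76.8]
ee_rot: [0.0, 0.01, 1.0, -0.0]
force: [-2.9, 0.7, 8.3]
grip_width: 0.155
finger_force: 30.0
```

>>> jog_arm([
  [0,0,0.0005],
  [0,0,0],
  [0,0,0],
], yaw=[0,0,0])

```text
t: 8.4
eef_pos: [499.7, -301.2, 76.4]
ee_rot: [0.0, 0.01, 1.0, -0.0]
force: [-3.3, 0.6, 7.9]
grip_width: 0.159
finger_force: 30.0
```

>>> jog_arm([
  [0,0,0.0005],
  [0,0,0],
  [0,0,0],
], yaw=[0,0,0])

```text
t: 8.65
eef_pos: [499.6, -301.2, 75.9]
ee_rot: [0.0, 0.01, 1.0, -0.0]
force: [-2.6, 0.3, 7.2]
grip_width: 0.154
finger_force: 30.0
```

>>> jog_arm([
  [0,0,0.0005],
  [0,0,0],
  [0,0,0],
], yaw=[0,0,0])

```text
t: 8.9
eef_pos: [499.7, -301.2, 75.4]
ee_rot: [0.0, 0.01, 1.0, -0.0]
force: [-3.3, -0.1, 8.8]
grip_width: 0.157
finger_force: 30.0
```

>>> jog_arm([
  [0,0,0.0005],
  [0,0,0],
  [0,0,0],
], yaw=[0,0,0])

```text
t: 9.15
eef_pos: [499.7, -301.2, 74.9]
ee_rot: [0.0, 0.01, 1.0, -0.0]
force: [-2.9, 0.8, 8.7]
grip_width: 0.156
finger_force: 30.0
```

>>> jog_arm([
  [0,0,0.0005],
  [0,0,0],
  [0,0,0],
], yaw=[0,0,0])

```text
t: 9.4
eef_pos: [499.7, -301.2, 74.5]
ee_rot: [0.0, 0.01, 1.0, -0.0]
force: [-3.2, -0.8, 9.1]
grip_width: 0.158
finger_force: 30.0
```

>>> jog_arm([
  [0,0,0.0005],
  [0,0,0],
  [0,0,0],
], yaw=[0,0,0])

```text
t: 9.65
eef_pos: [499.7, -301.2, 74.0]
ee_rot: [0.0, 0.01, 1.0, -0.0]
force: [-4.0, 0.3, 9.2]
grip_width: 0.16
finger_force: 30.0
```

>>> jog_arm([
  [0,0,0.0005],
  [0,0,0],
  [0,0,0],
], yaw=[0,0,0])

```text
t: 9.9
eef_pos: [499.7, -301.2, 73.5]
ee_rot: [0.0, 0.01, 1.0, -0.0]
force: [-2.2, 0.6, 9.4]
grip_width: 0.156
finger_force: 30.0
```

>>> jog_arm([
  [0,0,0.0005],
  [0,0,0],
  [0,0,0],
], yaw=[0,0,0])

```text
t: 10.15
eef_pos: [499.7, -301.2, 73.1]
ee_rot: [0.0, 0.01, 1.0, -0.0]
force: [-2.2, 1.2, 9.1]
grip_width: 0.151
finger_force: 30.0
```

>>> jog_arm([
  [0,0,0.0005],
  [0,0,0],
  [0,0,0],
], yaw=[0,0,0])

```text
t: 10.4
eef_pos: [499.7, -301.2, 72.6]
ee_rot: [0.0, 0.01, 1.0, -0.0]
force: [-3.2, 0.6, 10.4]
grip_width: 0.155
finger_force: 30.0
```

>>> jog_arm([
  [0,0,0.0005],
  [0,0,0],
  [0,0,0],
], yaw=[0,0,0])

```text
t: 10.65
eef_pos: [499.7, -301.2, 72.1]
ee_rot: [0.0, 0.01, 1.0, -0.0]
force: [-3.0, 0.8, 9.9]
grip_width: 0.16
finger_force: 30.0
```

>>> jog_arm([
  [0,0,0.0005],
  [0,0,0],
  [0,0,0],
], yaw=[0,0,0])

```text
t: 10.9
eef_pos: [499.7, -301.2, 71.7]
ee_rot: [0.0, 0.01, 1.0, -0.0]
force: [-3.4, 0.5, 10.2]
grip_width: 0.156
finger_force: 30.0
```

>>> jog_arm([
  [0,0,0.0005],
  [0,0,0],
  [0,0,0],
], yaw=[0,0,0])

```text
t: 11.15
eef_pos: [499.8, -301.3, 71.6]
ee_rot: [0.0, 0.01, 1.0, -0.001]
force: [-5.1, 2.4, 13.7]
grip_width: 0.162
finger_force: 30.0
```

The stop is at about 11 mm down: the force jumped from 10.2 to 13.7 N while the travel ended. I'll ease off slightly and try a small turn to check that the wheel is free.

>>> jog_arm([
  [0,0,-0.0004],
  [0,0,0],
  [0,0,0],
  [0,0,0],
  [0,0,0],
  [0,0,0],
], yaw=[0,0,-0.02,-0.02,0,0])

```text
t: 11.65
eef_pos: [499.7, -301.3, 71.7]
ee_rot: [0.0, -0.01, 1.0, -0.001]
force: [-3.6, 1.4, 10.3]
grip_width: 0.153
finger_force: 30.0
```

```bash
python3 st.py
```

```text
11.65 [ 499.7  -301.25   71.68] [ 2.000e-04 -1.020e-02  9.999e-01 -5.000e-04] F [-3.61  1.38 10.32] T [ 0.303  0.721 -0.03 ] 0.15282301059102954 30.001729424111545
```

>>> jog_arm([
  [0,0,0],
  [0,0,0],
  [0,0,0],
  [0,0,0],
], yaw=[-0.02,-0.02,0,0])

```text
t: 11.98
eef_pos: [499.7, -301.3, 71.7]
ee_rot: [0.0, -0.03, 1.0, -0.001]
force: [-3.9, 0.1, 9.8]
grip_width: 0.152
finger_force: 30.0
```

```bash
python3 st.py
```

```text
11.98 [ 499.69 -301.29   71.66] [ 2.000e-04 -3.010e-02  9.995e-01 -6.000e-04] F [-3.87  0.13  9.82] T [ 0.293  0.717 -0.057] 0.15167538397055627 30.00167484395206
```

>>> jog_arm([
  [0,0,0],
  [0,0,0],
  [0,0,0],
  [0,0,0],
], yaw=[-0.02,-0.02,0,0])

```text
t: 12.32
eef_pos: [499.7, -301.3, 71.7]
ee_rot: [0.0, -0.05, 0.999, -0.001]
force: [-3.3, 0.6, 11.0]
grip_width: 0.155
finger_force: 30.0
```

```bash
python3 st.py
```

```text
12.32 [ 499.7  -301.31   71.67] [ 2.000e-04 -5.020e-02  9.987e-01 -6.000e-04] F [-3.34  0.58 11.  ] T [ 0.259  0.746 -0.081] 0.1546121528392963 30.00169557519257
```

The wheel is past the lock's play with only about 0.08 N m, which is friction level, so it is free. Continuing the turn.

>>> jog_arm([
  [0,0,0],
  [0,0,0],
  [0,0,0],
  [0,0,0],
  [0,0,0],
  [0,0,0],
  [0,0,0],
  [0,0,0],
  [0,0,0],
  [0,0,0],
  [0,0,0],
], yaw=[-0.03,-0.03,-0.03,-0.03,-0.03,-0.03,-0.03,-0.03,-0.03,0,0])

```text
t: 13.23
eef_pos: [499.7, -301.6, 71.7]
ee_rot: [0.0, -0.184, 0.983, -0.001]
force: [-2.6, -0.1, 9.3]
grip_width: 0.153
finger_force: 30.0
```

```bash
python3 st.py
```

```text
13.23 [ 499.75 -301.58   71.68] [ 2.000e-04 -1.841e-01  9.829e-01 -9.000e-04] F [-2.61 -0.09  9.34] T [0.109 0.722 0.002] 0.15325707997263271 30.001637544482946
```

>>> jog_arm([
  [0,0,0],
  [0,0,0],
  [0,0,0],
  [0,0,0],
  [0,0,0],
  [0,0,0],
  [0,0,0],
  [0,0,0],
  [0,0,0],
  [0,0,0],
  [0,0,0],
  [0,0,0],
], yaw=[-0.03,-0.03,-0.03,-0.03,-0.03,-0.03,-0.03,-0.03,-0.03,-0.03,-0.01,0])

```text
t: 14.23
eef_pos: [499.9, -301.8, 71.8]
ee_rot: [0.0, -0.334, 0.943, -0.001]
force: [-3.0, -2.0, 9.4]
grip_width: 0.158
finger_force: 30.0
```

```bash
python3 st.py; python3 -c "
from h import *
d=save('wrist','w3');save('top','t3')
im=cv2.imread('pics/t3.png')[160:260,210:325];cv2.imwrite('pics/t3c.png',cv2.resize(im,None,fx=5,fy=5,interpolation=2))"
```

```text
14.23 [ 499.88 -301.83   71.82] [ 1.000e-04 -3.338e-01  9.426e-01 -1.200e-03] F [-3.05 -2.02  9.42] T [-0.016  0.719 -0.091] 0.157673270161802 30.001523857936263
```

View pics/w3.png

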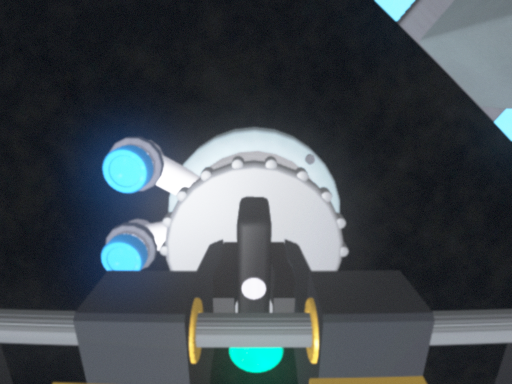

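View pics/t3c.png

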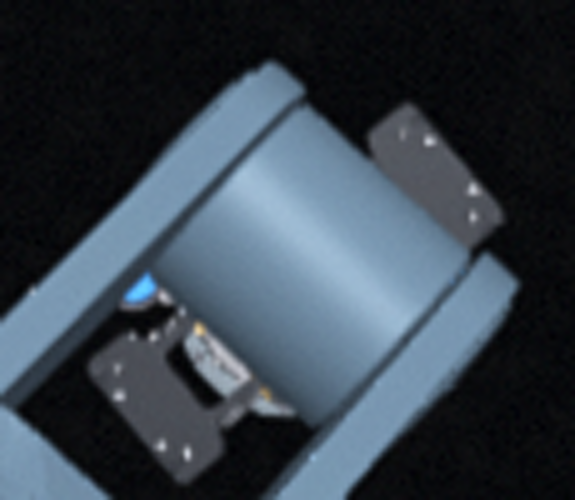

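The bar (column 254) points at the green cap (column 256), and the tool angle says 39.0°. I'll nudge it slightly further, then let it up while watching the force.

>>> jog_arm([
  [0,0,0],
  [0,0,0],
  [0,0,-0.0005],
  [0,0,-0.0005],
  [0,0,-0.0005],
  [0,0,-0.0005],
  [0,0,0],
  [0,0,0],
], yaw=[-0.01,0,0,0,0,0,0,0])

```text
t: 15.0
eef_pos: [499.9, -301.8, 73.8]
ee_rot: [0.0, -0.338, 0.941, -0.001]
force: [-1.7, -0.9, 9.9]
grip_width: 0.157
finger_force: 30.0
```

```bash
python3 st.py
```

```text
15.0 [ 499.87 -301.83   73.79] [ 1.000e-04 -3.382e-01  9.411e-01 -1.200e-03] F [-1.66 -0.87  9.92] T [-0.005  0.712 -0.052] 0.1573946511068077 30.001469487324357
```

>>> jog_arm([
  [0,0,-0.001],
  [0,0,-0.001],
  [0,0,-0.001],
  [0,0,-0.001],
  [0,0,-0.001],
  [0,0,-0.001],
  [0,0,0],
  [0,0,0],
], yaw=[0,0,0,0,0,0,0,0])

```text
t: 15.67
eef_pos: [499.8, -301.8, 79.4]
ee_rot: [0.0, -0.338, 0.941, -0.001]
force: [-2.8, -1.7, 7.0]
grip_width: 0.156
finger_force: 30.0
```

>>> jog_arm([
  [0,0,-0.001],
  [0,0,-0.001],
  [0,0,-0.0005],
  [0,0,0],
  [0,0,0],
], yaw=[0,0,0,0,0])

```text
t: 16.08
eef_pos: [499.8, -301.8, 81.8]
ee_rot: [0.0, -0.338, 0.941, -0.001]
force: [-1.1, -1.8, 5.7]
grip_width: 0.154
finger_force: 30.0
```

```bash
python3 st.py
```

```text
16.08 [ 499.78 -301.76   81.76] [ 1.000e-04 -3.382e-01  9.411e-01 -1.100e-03] F [-1.08 -1.79  5.66] T [-0.253  0.486 -0.06 ] 0.15384445172381972 30.000905985943973
```

Almost up, with 5.7 N of spring left. I'll raise the last bit, open, and then retreat straight up. The opening fingers pass above the disc and the caps.

>>> jog_arm([
  [0,0,-0.0005],
  [0,0,-0.0005],
  [0,0,0],
  [0,0,0],
], yaw=[0,0,0,0])

```text
t: 16.42
eef_pos: [499.8, -301.7, 82.5]
ee_rot: [0.0, -0.338, 0.941, -0.001]
force: [-1.5, -3.3, 6.1]
grip_width: 0.157
finger_force: 30.0
```

>>> jog_arm([
  [0,0,0],
  [0,0,0],
  [0,0,0],
  [0,0,0],
  [0,0,0],
  [0,0,0],
  [0,0,0],
  [0,0,0],
], yaw=[0,0,0,0,0,0,0,0], claw=-0.3)

```text
t: 17.08
eef_pos: [499.4, -300.6, 81.6]
ee_rot: [-0.0, -0.338, 0.941, 0.0]
force: [0.0, 0.7, -0.3]
grip_width: 0.653
finger_force: 0.0
```

>>> jog_arm([
  [0,0,-0.01],
  [0,0,-0.02],
  [0,0,-0.02],
  [0,0,-0.02],
  [0,0,-0.02],
  [0,0,-0.02],
  [0,0,-0.02],
  [0,0,-0.02],
  [0,0,0],
  [0,0,0],
  [0,0,0],
], yaw=[0,0,0,0,0,0,0,0,0,0,0])

```text
t: 18.0
eef_pos: [499.1, -300.4, 231.1]
ee_rot: [-0.0, -0.338, 0.941, 0.0]
force: [0.1, -0.3, -0.5]
grip_width: 0.652
finger_force: 0.0
```

```bash
python3 - <<'E'
from h import *
d=save('wrist','w4'); b=blobs(d)
for n in ('wheel','pointer','grip_bar'):
    print(n,[(np.round(r['location'],1),round(r['p'],2)) for r in landmark_of('wrist',n)[:2]])
d=vision.read_camera('top')
for n in ('pointer','beaker','petri','timer'):
    print(n,[(np.round(r['location'],1),round(r['p'],2)) for r in landmark_of('top',n)[:2]])
E
python3 st.py
```

```text
red 112 [251.4 225.8] [ 536.7 -270.    74. ]
green 805 [252.6 241.4] [ 558.3 -250.8   48. ]
blue 220 [463.8 176.7] [ 366.2 -130.2   48. ]
blue 188 [299.2 222.5] [ 510.6 -227.1   48. ]
blue 165 [177.4 182.1] [ 555.9 -350.8   48. ]
wheel [(array([ 503.6, -303.1,   66.3]), 0.63)]
pointer [(array([ 545.3, -266.3,   68.4]), 0.93)]
grip_bar [(array([ 503.1, -300.4,   95. ]), 0.76)]
pointer []
beaker [(array([ 5.183e+02, -5.511e+02,  4.000e-01]), 0.66)]
petri [(array([451.9, -28.4,  -2.7]), 0.7)]
timer [(array([ 718.4, -269.7,   -2.2]), 0.76)]
18.45 [ 499.34 -300.56  231.24] [-1.000e-04 -3.383e-01  9.410e-01  3.000e-04] F [0.13 0.04 0.1 ] T [0.08  0.042 0.008] 0.6511923237427507 0.0
```

View pics/w4.png

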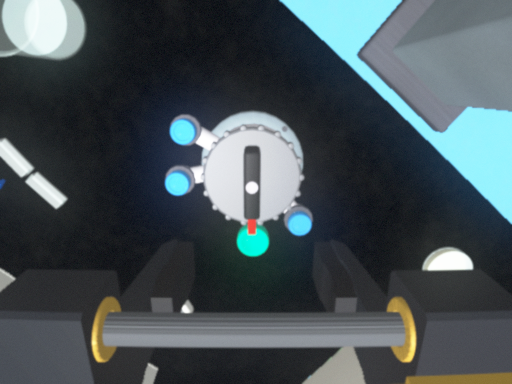

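The pointer at (251,226) stands at the green cap (252,241). On the way up the force fell along the spring line, so the wheel came up and locked. The beaker, petri dish and timer have not moved, so I'm handing in.

```bash
python3 -c "
from h import *
print(job.hand_in())"
```

```text
the job is handed in; nothing more can be done
None
```

The valve is switched to the green-capped port: the red pointer stands at the green cap, the wheel has sprung up and by the force trace locked there, the gripper is clear, and the job was handed in at about 18.5 s of the 51 s allowed.

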